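# Level the tube balance before the centrifuge run

## Task

The two-pan tube balance has tipped. Gently, never pressing or wedging a tube against the balance with more than 25 N, move tubes from pan to pan until the two pans weigh about the same, each tube standing fully home in a pocket (the loose middle pockets have crept along their slots: feel for the hole); then slide the trim rider along the beam until the beam rests level by itself with all four tubes still in the pans. Leave the cassette, the bottle and the beaker where they are.

Things in the scene. Friction and masses are not known exactly. Their poses are not given: they have to be found in the camera images.
- balance: two-pan tube balance, bolted down: white foot plate 170 x 200 x 16 mm, central column and cheeks up to 86 mm high. Origin under the centre of the foot; its y runs along the beam towards the left pan, x across the beam, z up. At each beam end, 125 mm from the middle, a pan: white block 160 (x) x 48 x 26 mm with three round pockets in a row along x, nominally 55 mm apart
- rocker (a joint): tilt of the beam, rad: 0 level, positive is left (+y) pan up, stops at -0.06 and 0.06 (a pan 7.5 mm up or down). Beam and pans tip as one about an axis along x, sprung: 1 rad per about 0.6 N m of unbalance. Pressing on a pan pushes it down to the stop. Left alone it settles in about 1 s
- beam_mid (a point): middle of the rocker on its tilting axis, 85 mm above the bench, level with the top faces of the pans; moves and tilts with the rocker; axes as the balance's when level
- rider (a joint): position of the trim rider along the beam, m: 0 in the middle, positive towards the left (+y) pan, from -0.045 to 0.045. It weighs 120 g, slides with about 1 N of friction and stays where it is left; moving it 1 mm changes the tilt by about 0.002 rad
- rider_grip (a point): point to grip on the steel trim rider that straddles the beam between the pans: a plain upright fin 20 mm (x) by 16 mm (y), its top 15 mm above this point and its lower end 29 mm below it; the saddle under it is 36 mm (x) by 24 mm (y). Axes as the beam's
- pocket_left0 (a point): centre of the mouth of the first (own -x end) pocket in the left (+y) pan, in the pan's top face. Pocket: round, 22.5 mm across, 20 mm deep with flat floor, chamfer 1.5 mm. Axes as the beam's, z up out of the pocket
- pocket_left1 (a point): middle of the left (+y) pan's slot, in its top face; axes as the beam's. In the slot a sleeve (block 46 (x) x 40 mm, top flush) holds the middle pocket: round, 22.5 mm across, 20 mm deep, chamfer 1.5 mm. The sleeve has crept along x: the pocket's true centre lies 3 to 7 mm from this point, towards +x or -x, which no reading shows: see it or feel for it. The sleeve shifts along x only at over 6 N
- pocket_left2 (a point): centre of the mouth of the last (own +x end) pocket in the left (+y) pan, in the pan's top face. Pocket: round, 22.5 mm across, 20 mm deep with flat floor, chamfer 1.5 mm. Axes as the beam's, z up out of the pocket
- pocket_right0 (a point): centre of the mouth of the first (own -x end) pocket in the right (-y) pan, in the pan's top face. Pocket: round, 22.5 mm across, 20 mm deep with flat floor, chamfer 1.5 mm. Axes as the beam's, z up out of the pocket
- pocket_right1 (a point): middle of the right (-y) pan's slot, in its top face; axes as the beam's. In the slot a sleeve (block 46 (x) x 40 mm, top flush) holds the middle pocket: round, 22.5 mm across, 20 mm deep, chamfer 1.5 mm. The sleeve has crept along x: the pocket's true centre lies 3 to 7 mm from this point, towards +x or -x, which no reading shows: see it or feel for it. The sleeve shifts along x only at over 6 N
- pocket_right2 (a point): centre of the mouth of the last (own +x end) pocket in the right (-y) pan, in the pan's top face. Pocket: round, 22.5 mm across, 20 mm deep with flat floor, chamfer 1.5 mm. Axes as the beam's, z up out of the pocket
- tube_large: sealed aluminium balance tube, the one large tube, about 200 g: body 36 mm across, cap 38 mm across, 84 mm tall overall, with a grey cap 14 mm high on top and a foot 20 mm across and 22 mm long below (bottom edge chamfered 1 mm) that fits any pocket. Origin at the centre of its underside, z up. True weight up to 7 % off. Starts seated in a pocket, 20 mm deep
- tube_medium: sealed aluminium balance tube, the one medium tube, about 100 g: body 26 mm across, cap 28 mm across, 74 mm tall overall, with a grey cap 14 mm high on top and a foot 20 mm across and 22 mm long below (bottom edge chamfered 1 mm) that fits any pocket. Origin at the centre of its underside, z up. True weight up to 7 % off. Starts seated in a pocket, 20 mm deep
- tube_small_a: sealed aluminium balance tube, a small tube, about 50 g: body 20 mm across, cap 24 mm across, 62 mm tall overall, with a grey cap 14 mm high on top and a foot 20 mm across and 22 mm long below (bottom edge chamfered 1 mm) that fits any pocket. Origin at the centre of its underside, z up. True weight up to 7 % off. Starts seated in a pocket, 20 mm deep
- tube_small_b: sealed aluminium balance tube, the other small tube, about 50 g, same shape as the first: body 20 mm across, cap 24 mm across, 62 mm tall overall, with a grey cap 14 mm high on top and a foot 20 mm across and 22 mm long below (bottom edge chamfered 1 mm) that fits any pocket. Origin at the centre of its underside, z up. True weight up to 7 % off. Starts seated in a pocket, 20 mm deep
- cassette: bystander: steel instrument cassette 100 x 190 x 28 mm, origin under its centre
- soap: bystander: white bottle 60 mm across, 140 mm tall, origin under its centre
- beaker: bystander: steel beaker 72 mm across, 80 mm tall, origin under its centre
There are look-alikes about, which are no part of the job. Leave any blue look-alike of the tube_small_b alone.

How it is judged:
By the outcome, as a careful person would: the job done as asked, in the order asked, and still so for the second after the job is handed in, with the robot touching nothing.
It also fails if it takes over 72 s, if anything falls off the work surface, if the arm or the gripper's body presses on something with over 40 N, if the wrist force passes 120 N, or if a joint passes its speed limit or range.

## Robot

A 6-joint arm with a two-finger parallel gripper is mounted at the origin on the work surface. World frame = base frame: x ahead of the robot, y to its left, z up, the work surface at z = 0. Lengths are in m, angles in rad, forces in N, time in s.
With the tool pointing down it reaches from about 0.4 to 0.825 m from the base axis. Payload 7 kg.
Tool frame: the origin (TCP) lies at the centre of the arm's flange, where the gripper is bolted on; the fingertips stand 178 mm ahead of it and the grasp point (between the pads) lies arm.tcp_to_grasp ahead of it (arm.tcp_to_grasp is the distance from the TCP to the grasp point, in m); z points along the fingers, y is the direction in which the jaws open and shut (so a half turn about z gives the same grasp; the last joint's range is limited). The gripper opens to 88 mm and grips with 3 to 60 N. Pads are 19 mm wide; open, the fingers measure 130 mm over their backs; the gripper's body (78 mm by 193 mm) begins 47 mm behind the grasp point.
Start: joints at [-0.841, 0.359, 0.012, 0, -1.224, -0.288], TCP at [0.289, -0.61, 0.405] pointing down, gripper open.
Joint ranges: [-3.07, 3.07], [-1.43, 2.12], [-1.02, 1.25], [-3.03, 1.67], [-3.05, -0], [-3.03, 3.03]. Speed limits (rad/s): [2.39, 2.39, 3.01, 3.14, 3.14, 3.14].

## Interface

Orientations are given as [roll, pitch, yaw] about the fixed x, y, z axes, in that order (R = Rz(yaw) Ry(pitch) Rx(roll)).
In Python, from station import arm gives the robot as it stands.
- The arm moves only by the tool move_arm, never from a script. Its argument "deltas" is a list of rows, each a list of 6 numbers: the shift along the world's x, y, z in mm, then the turn, a rotation vector about the world's x, y, z in degrees. In form: [[tx, ty, tz, ax, ay, az], ...]. A call has exactly 5 rows; each row shifts and turns the commanded pose from where the row before left it; what a row does not reach is not made up. A row lasts 1/12 s, in which the tool goes at most 41.7 mm and 7.16 degrees, less where a joint would pass 70% of its speed; a pose out of reach is approached as far as the arm can. A call with a gripper value outside its range is refused whole. "claw" is the closure in counts, from 0 (fully open) to 255 (shut), set as the call begins (left out, the last holds). The fingers move at their own pace and stop on an object; "squeeze" is the grip in N (left out, the last holds). Time passes only in rows, so rows that do not move let the fingers close, or fill a call up. It gives the time, the measured TCP pose, the force and the opening at its end, in the units of the state.
- arm.get_state(): the state, without advancing time (a new reading comes with each control period).
- arm.grab_frame(name): name is "scene" or "top" or "wrist"; returns the picture (480x640x3 uint8, red, green, blue); there is no depth.
- arm.calibration(name): a dict with "intrinsics" (3x3 intrinsics, pixels), "T" (4x4, takes a point from camera to world coordinates); the wrist camera has in their place "mount" (4x4, takes a point from camera to tool coordinates, whose origin is the TCP and whose axes are the flange's). Camera axes: x right, y up, looking along -z (the intrinsics and any distortion apply to the point x, -y, -z); pixel columns grow to the right and rows downward; lengths in m; the calibration is good to about 2 mm. A picture is of the moment at which its call begins: read the wrist's pose just before it. calibration takes no time and is no camera call.
- arm.job_done(): hands the job in, once; it reports no verdict.
Trained networks look in the newest picture that a camera, given by its name, has taken for a name from the list of things; names that differ only in an ending like _2 or _b are one class to them, and where a whole thing is asked for, a point or a joint stands for the part that bears it (a point fixed in the world has none). Each returns a list of dicts, best first, with "score" (0 to 1); they miss things now and then, are a little off and sometimes report something else, mostly with a low value. They report only what shows in the picture. A call takes as long as a camera call. They do not tell look-alikes from the thing itself.
- arm.spot_in(thing, camera): "xy" ([column, row] in pixels, amid what is visible of it).
- arm.masks_of(thing, camera): "pixels" (480x640 bool, what is visible of it) and "xy" ([column, row] in pixels, amid what is visible of it).
- arm.spot_point(thing, camera): "xy" ([column, row] in pixels: a listed point, or the origin of a listed thing).
The state is a dict: "t": time; "q": joint angles; "qd": joint speeds; "joint_efforts": joint torques, N m; "eef_pos": TCP position; "ee_rot": TCP orientation; "force": force on the tool from outside, world axes, zero at the start; "moment": the same for the moment, N m; "width": finger opening in m.
Only numpy, scipy, OpenCV 4.12 (cv2) and the standard library are available. Lean on these libraries where they do the work, as an engineer would, in place of code of your own. Each camera call takes 0.05 s, during which the arm holds its last target. There are 200 camera calls.

## Working session

There is one attempt and no reset: what is moved stays moved. The work goes in short steps, Python scripts to look and compute and a tool call to move; the robot and the scene stay as the last step left them, time stands still between calls to the robot, and variables do not carry over. Pictures are saved under pics/ and viewed, about 8 in all and at most 12, crops included, and the job is handed in when it is done.

Besides the shell and the picture viewer there is one more tool, called as name(argument=value, ...) on one line, values as JSON. move_arm: Moves the arm, as the interface text tells. Its arguments: {"type":"object","properties":{"deltas":{"type":"array","items":{"type":"array","items":{"type":"number"}}},"claw":{"type":"number"},"squeeze":{"type":"number"}},"required":["deltas"]}

```bash
mkdir -p pics; ls; cat > h.py <<'E'
import numpy as np, cv2
from scipy.spatial.transform import Rotation as R
from station import arm
def cam(name):
    c=arm.calibration(name); K=np.array(c["intrinsics"])
    if "T" in c: T=np.array(c["T"])
    else:
        s=arm.get_state(); W=np.eye(4); W[:3,:3]=R.from_euler('xyz',s["ee_rot"]).as_matrix(); W[:3,3]=s["eef_pos"]; T=W@np.array(c["mount"])
    return K,T,c
def ray(name,xy,z):
    K,T,_=cam(name); d=np.linalg.inv(K)@[xy[0],xy[1],1]; d=T[:3,:3]@np.array([d[0],-d[1],-d[2]]); o=T[:3,3]
    return o+d*(z-o[2])/d[2]
def proj(name,p):
    K,T,_=cam(name); q=np.linalg.inv(T)@np.append(p,1); u=K@np.array([q[0],-q[1],-q[2]]); return u[:2]/u[2]
def save(name,fn,crop=None,s=1):
    im=arm.grab_frame(name)
    cv2.imwrite('pics/raw_'+fn,im[:,:,::-1])
    if crop: im=im[crop[1]:crop[3],crop[0]:crop[2]]
    cv2.imwrite('pics/'+fn,cv2.resize(im,None,fx=s,fy=s,interpolation=cv2.INTER_CUBIC)[:,:,::-1]); return im
E
python3 - <<'E'
from h import *
print(arm.get_state(), arm.tcp_to_grasp)
a=save("top","top0.png"); b=save("scene","sc0.png")
for n in("top","scene"):
    c=arm.calibration(n);print(n,{k:np.round(np.array(v),3).tolist() for k,v in c.items()})
print(np.round(arm.calibration("wrist")["mount"],4).tolist(),arm.calibration("wrist").keys())
cv2.imwrite('pics/both0.png',np.vstack([cv2.resize(a,(400,300)),cv2.resize(b,(400,300))])[:,:,::-1])
H=dict(pocket_left0=.085,pocket_left1=.085,pocket_left2=.085,pocket_right0=.085,pocket_right1=.085,pocket_right2=.085,beam_mid=.085,rider_grip=.12,tube_large=.065,tube_medium=.065,tube_small_a=.065,balance=0)
for t,z in H.items():
    print(t,[(np.round(d["xy"]).tolist(),round(d["score"],2),np.round(ray("top",d["xy"],z),3).tolist()) for d in arm.spot_point(t,"top")[:4]])
E
```

```text
pics
{'t': 0.0, 'q': array([-8.40902560e-01,  3.59345256e-01,  1.10749763e-02, -3.78464333e-04,
       -1.22411719e+00, -2.88095210e-01]), 'qd': array([ 1.15932965e-03,  1.73969646e-04,  1.69325666e-03,  1.54405844e-03,
        7.24155511e-04, -1.61804100e-05]), 'joint_efforts': array([ 6.81620240e-04, -5.82713270e+01,  2.93075609e+01,  6.99726373e+00,
        7.39057374e-03, -2.01829639e-04]), 'eef_pos': array([ 0.28851784, -0.61000477,  0.4037513 ]), 'ee_rot': array([ 3.13996599e+00, -1.11009264e-04, -2.69992288e+00]), 'force': array([ 0.65099967, -0.30137365, -0.02877762]), 'moment': array([0.03335717, 0.02857799, 0.03533034]), 'width': 0.08752071751149867} 0.1593
top {'intrinsics': [[488.519, 0.0, 317.337], [0.0, 488.519, 234.491], [0.0, 0.0, 1.0]], 'T': [[0.049, 0.978, -0.203, 0.308], [-0.999, 0.048, -0.01, -0.009], [0.0, 0.203, 0.979, 1.252], [0.0, 0.0, 0.0, 1.0]]}
scene {'intrinsics': [[490.707, 0.0, 321.356], [0.0, 490.707, 246.125], [0.0, 0.0, 1.0]], 'T': [[0.017, -0.704, 0.71, 1.299], [1.0, 0.015, -0.009, -0.013], [-0.004, 0.71, 0.704, 0.828], [0.0, 0.0, 0.0, 1.0]]}
[[0.001
[... 911 characters left out ...]
 0.085])]
pocket_right2 [([334.0, 214.0], 0.91, [0.602, -0.037, 0.085]), ([336.0, 258.0], 0.84, [0.495, -0.046, 0.085]), ([334.0, 236.0], 0.7, [0.547, -0.04, 0.085])]
beam_mid [([285.0, 239.0], 0.73, [0.534, 0.081, 0.085])]
rider_grip [([268.0, 236.0], 0.43, [0.533, 0.119, 0.12])]
tube_large [([331.0, 214.0], 0.78, [0.607, -0.03, 0.065]), ([268.0, 233.0], 0.41, [0.551, 0.124, 0.065])]
tube_medium [([335.0, 259.0], 0.5, [0.494, -0.044, 0.065])]
tube_small_a [([251.0, 189.0], 0.68, [0.663, 0.176, 0.065]), ([235.0, 266.0], 0.64, [0.466, 0.2, 0.065]), ([230.0, 196.0], 0.57, [0.642, 0.226, 0.065]), ([234.0, 218.0], 0.42, [0.586, 0.213, 0.065])]
balance [([285.0, 246.0], 0.6, [0.531, 0.085, 0.0])]
```

View pics/top0.png

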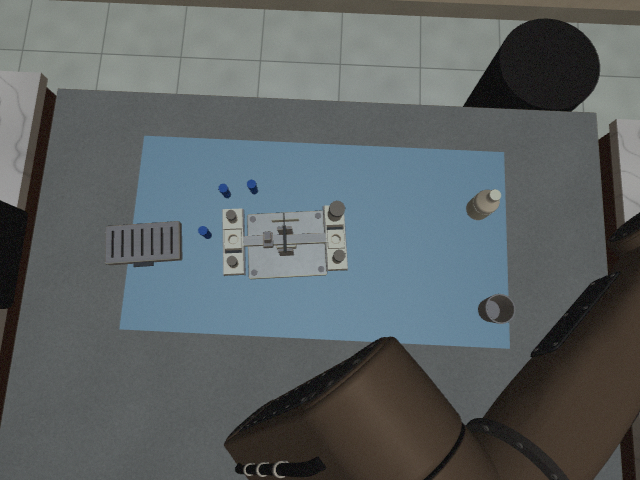

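View pics/sc0.png

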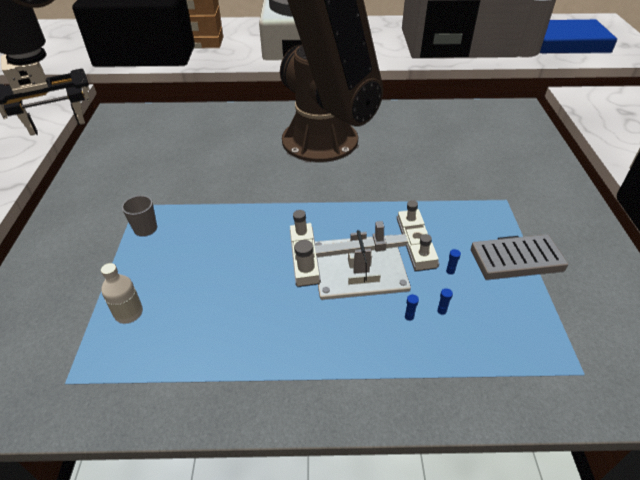

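Right pan: the large tube at (337,210) and the medium at (338,256). Left pan: the two small grey tubes at (232,215) and (232,262), with both middle pockets empty. The three blue look-alikes on the bench at (224,189), (252,185) and (204,231) stay put. The large tube balances the medium plus both smalls, so the plan is medium → left1, then trim. I'll approach to look from close by.

move_arm(deltas=[[12,34.7,0.8,0,0,-1.05],[12,34.7,0.8,0,0,-1.05],[12,34.7,0.8,0,0,-1.05],[12,34.7,0.8,0,0,-1.05],[12,34.7,0.8,0,0,-1.05]])

```text
t: 1.12
eef_pos: [0.3487, -0.4352, 0.4087]
ee_rot: [-3.141, 0.0, -2.793]
force: [1.3, -0.1, -0.3]
width: 0.0876
```

move_arm(deltas=[[12,34.7,0.8,0,0,-1.05],[12,34.7,0.8,0,0,-1.05],[12,34.7,0.8,0,0,-1.05],[12,34.7,0.8,0,0,-1.05],[12,34.7,0.8,0,0,-1.05]])

```text
t: 1.53
eef_pos: [0.4086, -0.2615, 0.4131]
ee_rot: [-3.141, 0.001, -2.884]
force: [0.8, 0.2, -0.6]
width: 0.0879
```

move_arm(deltas=[[12,34.7,0.8,0,0,-1.05],[12,34.7,0.8,0,0,-1.05],[12,34.7,0.8,0,0,-1.05],[12,34.7,0.8,0,0,-1.05],[12,34.7,0.8,0,0,-1.05]])

```text
t: 1.95
eef_pos: [0.4686, -0.0879, 0.4172]
ee_rot: [3.142, 0.001, -2.975]
force: [0.6, -1.1, -0.3]
width: 0.0872
```

move_arm(deltas=[[12,34.7,0.8,0,0,-1.05],[12,34.7,0.8,0,0,-1.05],[12,34.7,0.8,0,0,-1.05],[12,34.7,0.8,0,0,-1.05],[0,0,0,0,0,-1.05]])

```text
t: 2.37
eef_pos: [0.5184, 0.0537, 0.42]
ee_rot: [3.141, 0.001, -3.064]
force: [0.3, -0.9, 0.4]
width: 0.0876
```

```bash
python3 - <<'E'
from h import *
s=arm.get_state();print(s["t"],s["eef_pos"],s["ee_rot"],s["qd"].round(2)); save("wrist","w1.png")
print(np.round(cam("wrist")[0],1).tolist())
H=dict(pocket_left0=.0925,pocket_right0=.0775,beam_mid=.085,rider_grip=.12,tube_large=.065,tube_medium=.065,tube_small_a=.065)
for t,z in H.items():
    print(t,[(np.round(d["xy"]).tolist(),round(d["score"],2),np.round(ray("wrist",d["xy"],z),4).tolist()) for d in arm.spot_point(t,"wrist")[:4]])
E
```

```text
2.3667 [0.51838667 0.05370871 0.41996516] [ 3.14111129e+00  1.44220936e-03 -3.06382993e+00] [-0.06 -0.03 -0.05  0.   -0.02 -0.13]
[[385.7, 0.0, 321.4], [0.0, 385.7, 233.8], [0.0, 0.0, 1.0]]
pocket_left0 [([502.0, 235.0], 0.96, [0.5218, 0.2023, 0.0925]), ([494.0, 293.0], 0.89, [0.5753, 0.2072, 0.0925]), ([510.0, 169.0], 0.8, [0.4673, 0.1964, 0.0925])]
pocket_right0 [([211.0, 236.0], 0.98, [0.5476, -0.0455, 0.0775]), ([202.0, 173.0], 0.84, [0.4924, -0.0521, 0.0775]), ([216.0, 291.0], 0.7, [0.6004, -0.0411, 0.0775])]
beam_mid [([221.0, 286.0], 0.62, [0.5905, -0.0353, 0.085]), ([354.0, 233.0], 0.61, [0.5321, 0.0779, 0.085])]
rider_grip [([406.0, 253.0], 0.63, [0.5343, 0.1154, 0.12])]
tube_large [([223.0, 283.0], 0.7, [0.5981, -0.0398, 0.065])]
tube_medium []
tube_small_a [([488.0, 283.0], 0.89, [0.5786, 0.2118, 0.065]), ([536.0, 239.0], 0.73, [0.5324, 0.2464, 0.065]), ([504.0, 165.0], 0.69, [0.4681, 0.2024, 0.065]), ([223.0, 281.0], 0.57, [0.5963, -0.0391, 0.065])]
```

View pics/w1.png

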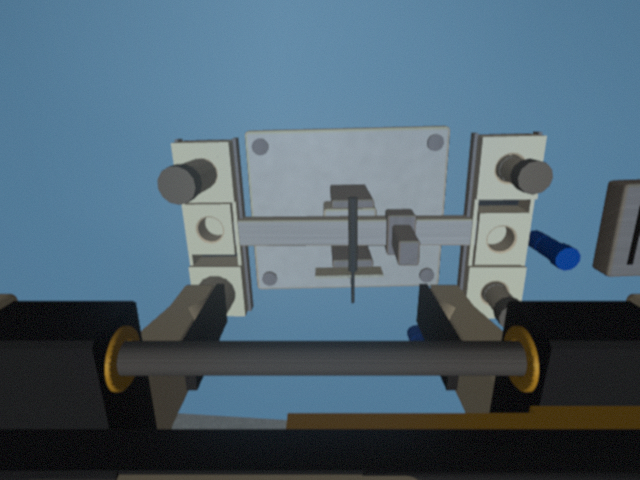

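Seen from here, the left pan's sleeve gap is at (500,203), so its pocket has crept towards +x. I'll enlarge the left pan and overlay the fitted model (centre ≈ (0.534, 0.0776), yaw ≈ 0.10).

```bash
cat >> h.py <<'E'
C=np.array([.5339,.0776,.085]); YAW=.1007
def bal(p,tilt=0.): # beam-frame point (rel. beam_mid) -> world
    return C+(R.from_euler('z',YAW)*R.from_euler('x',tilt)).apply(p)
def T2b(w,tilt=0.):
    return (R.from_euler('z',YAW)*R.from_euler('x',tilt)).inv().apply(np.array(w)-C)
E
python3 - <<'E'
from h import *
im=cv2.imread('pics/raw_w1.png'); s=5;x0,y0=455,120
big=cv2.resize(im[y0:y0+120*1+80,x0:x0+110],None,fx=4,fy=4,interpolation=cv2.INTER_CUBIC);s=4
big2=cv2.resize(im[y0:y0+200,160:270],None,fx=4,fy=4,interpolation=cv2.INTER_CUBIC)
def dr(b,ox,p,col):
    u=(proj("wrist",p)-[ox,y0]+.5)*s; cv2.circle(b,tuple(int(v) for v in u),2,col,-1)
for sg,b,ox in((1,big,455),(-1,big2,160)):
    for d in(0,5 if sg>0 else -5):
        for a in np.linspace(0,2*np.pi,40): dr(b,ox,bal([d+.001*0+ .01125*np.cos(a) if d==0 else d*.001+.01125*np.cos(a),sg*.125+.01125*np.sin(a),0],.06),(0,0,255) if d==0 else (0,200,0))
    for x in(-.08,.08):
        for y in(-.024,.024): dr(b,ox,bal([x,sg*.125+y,0],.06),(255,0,255))
cv2.imwrite('pics/c1.png',np.hstack([big2,big])[:600])
E
```

```text
(no output)
```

View pics/c1.png

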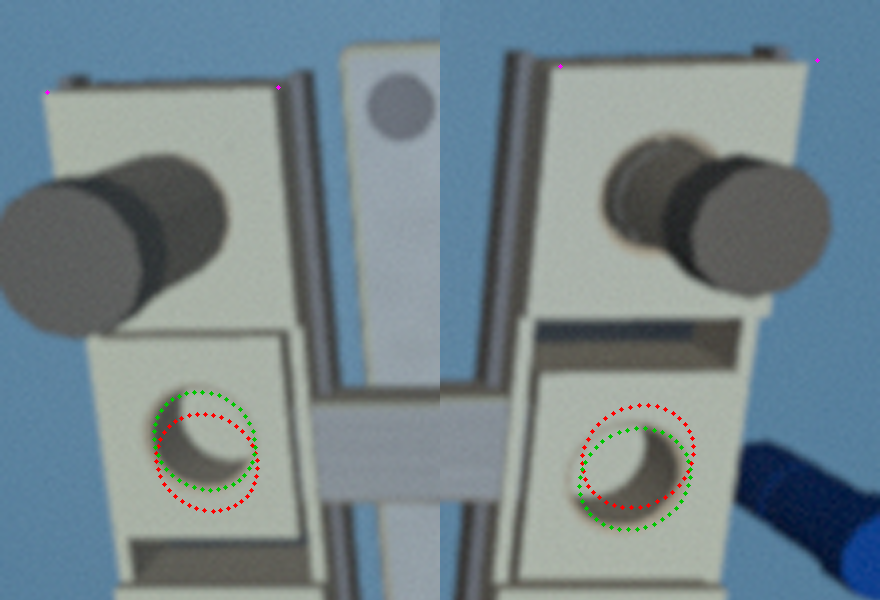

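Left pocket offset is about +4.6 mm in x, which I'll refine from close by. Next: grasp the medium tube at right0, with the tool tilted to match the beam (0.06).

```bash
cat >> h.py <<'E'
def go(p,tilt=0.,yawoff=0.):
    """p: TCP target in beam frame"""
    s=arm.get_state(); Rt=(R.from_euler('z',YAW)*R.from_euler('x',tilt)*R.from_euler('z',np.pi+yawoff)*R.from_euler('x',np.pi))
    d=(bal(p,tilt)-s["eef_pos"])*1000; r=(Rt*R.from_euler('xyz',s["ee_rot"]).inv()).as_rotvec(degrees=True)
    print(round(s["t"],2),"d",d.round(1),"rot",r.round(2),"F",np.round(s["force"],1),"w",round(s["width"],4))
E
python3 - <<'E'
from h import *
go([-.055,-.125,.047+.1593+.05],.06); go([-.055,-.125,.047+.1593],.06)
E
```

```text
2.77 d [ -23.  -115.5  -86.7] rot [3.42 0.32 1.51] F [-0.2  0.1 -0. ] w 0.0872
2.77 d [ -23.3 -112.5 -136.6] rot [3.42 0.32 1.51] F [-0.2  0.1 -0. ] w 0.0872
```

move_arm(deltas=[[-4.6,-23.1,-17.3,0.68,0.06,0.3],[-4.6,-23.1,-17.3,0.68,0.06,0.3],[-4.6,-23.1,-17.3,0.68,0.06,0.3],[-4.6,-23.1,-17.3,0.68,0.06,0.3],[-4.6,-23.1,-17.3,0.7,0.08,0.3]], claw=100, squeeze=15)

```text
t: 3.18
eef_pos: [0.4928, -0.068, 0.333]
ee_rot: [3.081, 0.001, -3.04]
force: [0.7, -0.2, -0.2]
width: 0.0597
```

move_arm(deltas=[[0,0,0,0,0,0],[0,0,0,0,0,0],[0,0.6,-10,0,0,0],[0,0.6,-10,0,0,0],[0,0,0,0,0,0]])

```text
t: 3.6
eef_pos: [0.4931, -0.0646, 0.3116]
ee_rot: [3.081, -0.002, -3.04]
force: [-0.5, -0.3, 0.4]
width: 0.0533
```

```bash
python3 - <<'E'
from h import *
go([-.055,-.125,.047+.1593],.06); im=save("wrist","w2.png")
print([(d["xy"],d["score"]) for d in arm.spot_in("tube_medium","wrist")[:3]])
for z in (.054,.04): print(z,proj("wrist",bal([-.055,-.125,z],.06)))
E
```

```text
3.6 d [ -0.1   0.3 -28.2] rot [-0.   -0.13 -0.06] F [-0.5 -0.3  0.4] w 0.0533
[([325.8, 289.7], 0.62)]
0.054 [318.49447247 296.89474694]
0.04 [318.70461434 283.82565636]
```

View pics/w2.png

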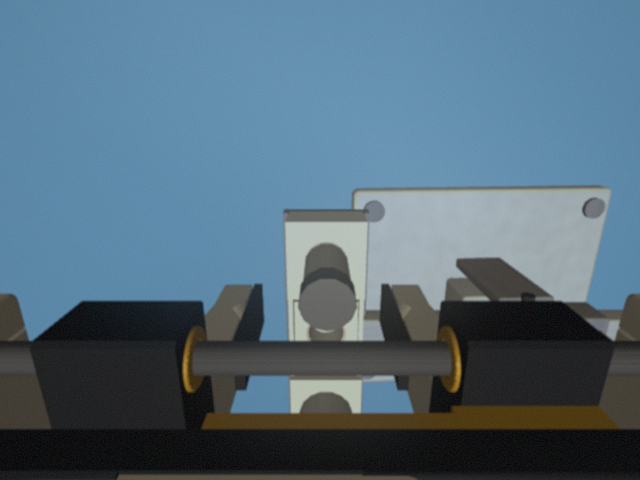

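The cap is at (328,303) and the jaw midpoint at ~(322,·), so I shift about 2.7 mm to +y and 1.5 mm to +x, then descend and grip.

move_arm(deltas=[[0.7,1.4,0,0,0,0],[0.6,1.6,-8,0,0.1,0],[0,0.6,-10,0,0,0],[0,0.5,-10,0,0,0],[0,0,0,0,0,0]])

```text
t: 4.12
eef_pos: [0.4939, -0.061, 0.2828]
ee_rot: [3.081, -0.006, -3.04]
force: [0.2, -0.4, 0.3]
width: 0.0529
```

move_arm(deltas=[[0,0,0,0,0,0],[0,0,0,0,0,0],[0,0,0,0,0,0],[0,0,0,0,0,0],[0,0,0,0,0,0]], claw=255, squeeze=15)

```text
t: 4.53
eef_pos: [0.495, -0.0611, 0.2857]
ee_rot: [3.081, -0.001, -3.04]
force: [0.1, 1.5, 0.5]
width: 0.0272
```

```bash
python3 - <<'E'
from h import *
go([-.055,-.125,.047+.1593],.06); print(arm.get_state()["moment"].round(2))
E
```

```text
4.53 d [-2.  -3.3 -2.3] rot [-0.   -0.08 -0.04] F [0.1 1.5 0.5] w 0.0272
[-0.16 -0.02 -0.  ]
```

move_arm(deltas=[[0,-0.3,4,0,0,0],[0,-0.5,8,0,0,0],[0,-0.8,14,0,0,0],[0,-0.8,14,0,0,0],[0,0,20,0,0,0]])

```text
t: 4.95
eef_pos: [0.4944, -0.0637, 0.3458]
ee_rot: [3.081, -0.004, -3.04]
force: [0.2, -1.5, -0.8]
width: 0.0275
```

```bash
python3 - <<'E'
from h import *
s=arm.get_state();print(s["moment"].round(3),s["force"],s["width"])
# TCP above left pocket1 with foot 25mm clear: tube bottom = grasp -.067
go([.0046,.1235,.1593+.067+.020],.06)
E
```

```text
[-0.268 -0.069  0.001] [ 0.23362265 -1.46665883 -0.80782331] 0.027501026494590897
4.95 d [ 33.1 249.7  -7.5] rot [ 0.01 -0.21 -0.03] F [ 0.2 -1.5 -0.8] w 0.0275
```

move_arm(deltas=[[0,0,26,0,0,0],[0,0,30,0,0,0],[3,20,24,0,0,0],[4,30,0,0,0,0],[4,30,0,0,0,0]])

```text
t: 5.37
eef_pos: [0.5059, 0.0168, 0.4284]
ee_rot: [3.08, 0.003, -3.042]
force: [-0.3, 0.3, -1.3]
width: 0.0275
```

move_arm(deltas=[[4,30,0,0,0,0],[4,30,0,0,0,0],[4,30,0,0,0,0],[4,30,0,0,0,0],[4,28,-10,0,0,0]])

```text
t: 5.78
eef_pos: [0.5261, 0.1662, 0.4181]
ee_rot: [3.08, 0.002, -3.04]
force: [0.0, 0.7, -0.7]
width: 0.0276
```

move_arm(deltas=[[2,21,-25,0,0,0],[0,0.7,-25,0,0,0],[0,0,-13,0,0,0],[0,0,0,0,0,0],[0,0,0,0,0,0]])

```text
t: 6.2
eef_pos: [0.5279, 0.1862, 0.3527]
ee_rot: [3.082, -0.003, -3.04]
force: [0.2, -0.5, -0.0]
width: 0.0271
```

```bash
python3 - <<'E'
from h import *
go([.0046,.1235,.1593+.067],.06)
im=save("wrist","w3.png",(200,130,440,430),2)
for z in(0,.02): print(proj("wrist",bal([.0046,.1235,0],.06)))
E
```

```text
6.2 d [ -0.5   1.  -34.4] rot [ 0.06 -0.15 -0.06] F [ 0.2 -0.5 -0. ] w 0.0271
[319.92930442 240.53334728]
[319.92930442 240.53334728]
```

View pics/w3.png

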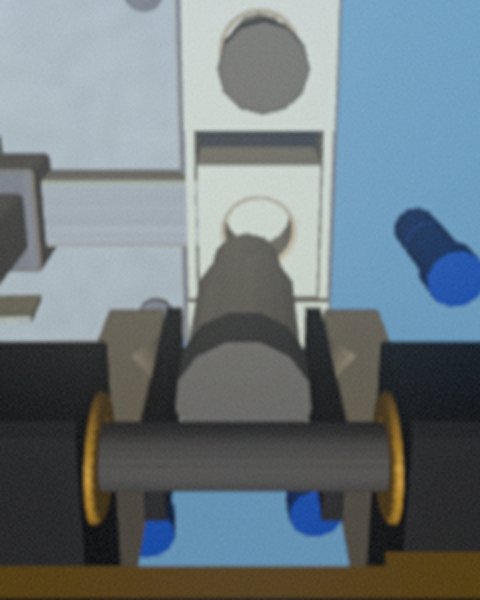

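```bash
python3 - <<'E'
from h import *
s=arm.get_state(); Rt=R.from_euler('xyz',s["ee_rot"])
W=lambda z:s["eef_pos"]+Rt.apply([0,0,z])
print("foot",proj("wrist",W(.2263)),"captop",proj("wrist",W(.152)),W(.2263))
im=cv2.imread('pics/raw_w3.png'); g=im.astype(int).sum(2)//3
for r in (252,256,260,264): print(r,g[r,296:356].tolist())
h=ray("wrist",(329,245.5),.0925); print("hole",h,T2b(h,.06))
for p in("left0","left1","left2"):
  for d in arm.spot_point("pocket_"+p,"wrist")[:3]: print(p,d["xy"],d["score"],T2b(ray("wrist",d["xy"],.0925),.06).round(4)); 
  break
E
```

```text
foot [321.54815391 261.39683064] captop [321.60453059 333.4594556 ] [0.52664555 0.19970248 0.12772905]
252 [204, 191, 173, 183, 200, 206, 205, 205, 205, 204, 205, 206, 203, 186, 158, 122, 101, 99, 98, 101, 96, 100, 100, 100, 99, 99, 97, 98, 98, 98, 98, 97, 96, 97, 94, 94, 95, 94, 96, 100, 105, 109, 108, 107, 108, 106, 109, 131, 162, 176, 191, 198, 204, 206, 207, 204, 204, 206, 204, 205]
256 [204, 188, 158, 165, 194, 206, 203, 205, 206, 206, 200, 168, 122, 94, 93, 96, 101, 100, 99, 99, 100, 98, 102, 98, 98, 97, 97, 98, 97, 95, 96, 95, 97, 98, 97, 94, 94, 92, 95, 88, 90, 90, 99, 116, 134, 155, 177, 185, 192, 197, 204, 205, 205, 206, 207, 203, 206, 204, 206, 204]
260 [202, 187, 158, 166, 193, 205, 205, 205, 205, 195, 163, 119, 93, 96, 96, 94, 98, 98, 98, 97, 97, 96, 99, 98, 98, 98, 101, 101, 102, 99, 99, 97, 97, 95, 95, 95, 95, 96, 96, 94, 93, 93, 97, 133, 178, 202, 203, 203, 203, 204, 203, 203, 204, 205, 204, 204, 204, 203, 203, 204]
264 [205, 189, 158, 160, 195, 204, 197, 173, 133, 103, 95, 98, 97, 96, 96, 94, 96, 97, 96, 96, 97, 99, 99, 97, 96, 96, 98, 99, 98, 97, 99, 97, 97, 95, 96, 94, 95, 93, 94, 94, 93, 92, 89, 93, 110, 147, 185, 203, 206, 204, 203, 205, 201, 204, 203, 205, 206, 205, 203, 204]
hole [0.52902839 0.20707523 0.0925    ] [ 0.0081692   0.1295261  -0.00026739]
left0 [327.3, 237.7] 0.63 [ 0.0032  0.1286 -0.0002]
```

The pocket mouth is centred at ~(329,245.5) and the foot at column ~323, so I move about +4.5 mm in y and some +x. I'll lower partway and recheck with foot and hole close together.

move_arm(deltas=[[0.7,2,0,0,0,0],[0.7,2,-6,0,0,0],[0,0.5,-8,0,0,0],[0,0.5,-8,0,0,0],[0,0,0,0,0,0]])

```text
t: 6.72
eef_pos: [0.5286, 0.1909, 0.3282]
ee_rot: [3.083, -0.005, -3.041]
force: [0.7, -0.3, -1.8]
width: 0.0274
```

```bash
python3 - <<'E'
from h import *
im=save("wrist","w4.png",(250,180,400,330),4)
s=arm.get_state(); Rt=R.from_euler('xyz',s["ee_rot"]);W=lambda z:s["eef_pos"]+Rt.apply([0,0,z])
print(s["t"],s["force"],"foot",proj("wrist",W(.2263)),W(.2263))
E
```

```text
6.7667 [ 0.74455968  0.24748062 -0.63235432] foot [321.54688106 261.38890748] [0.52656639 0.2041528  0.10302999]
```

View pics/w4.png

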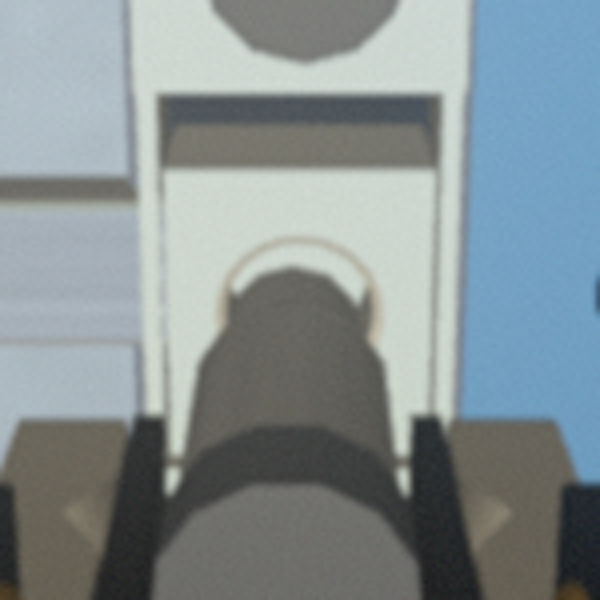

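```bash
python3 - <<'E'
from h import *
s=arm.get_state(); Rt=R.from_euler('xyz',s["ee_rot"]);W=lambda z:s["eef_pos"]+Rt.apply([0,0,z])
f=W(.2263)
h=ray("wrist",(324.8,258.25),.0925)
f2=ray("wrist",(324.4,261.0),f[2])
ax=Rt.apply([0,0,1]); print("hole",h,"foot at mouth, nominal",f+ax*(f[2]-.0925),"seen",f2+ax*(f[2]-.0925))
# project circles for check: hole mouth r=12.75 and foot r=9
for c,r,n in((h,.01275,"mouth"),(f,.009,"foot")):
    P=np.array([proj("wrist",c+np.array([r*np.cos(a),r*np.sin(a),0])) for a in np.linspace(0,6.28,60)]); P=(P-[250,180])*4; print(n,P.min(0),P.max(0))
E
```

```text
hole [0.52855915 0.20695752 0.0925    ] foot at mouth, nominal [0.52645821 0.20476532 0.09251839] seen [0.5260906  0.20637658 0.09251839]
mouth [214.40450657 232.68685098] [383.48388574 390.66431831]
foot [223.42217509 266.50360143] [348.66353687 383.1576078 ]
```

move_arm(deltas=[[1.2,0.3,0,0,0,0],[1.1,0.3,0,0,0.2,0],[0,0.3,-4,0,0,0],[0,0.3,-4,0,0,0],[0,0,0,0,0,0]])

```text
t: 7.18
eef_pos: [0.5313, 0.1923, 0.3214]
ee_rot: [3.082, -0.007, -3.04]
force: [0.3, -0.7, -0.9]
width: 0.0276
```

move_arm(deltas=[[0,0.2,-3,0,0,0],[0,0.2,-3,0,0,0],[0,0.2,-3,0,0,0],[0,0,0,0,0,0],[0,0,0,0,0,0]])

```text
t: 7.6
eef_pos: [0.5315, 0.193, 0.3131]
ee_rot: [3.081, -0.006, -3.04]
force: [-0.3, 0.2, -0.8]
width: 0.0272
```

```bash
python3 - <<'E'
from h import *
im=save("wrist","w5.png",(250,180,400,330),4)
s=arm.get_state(); Rt=R.from_euler('xyz',s["ee_rot"]);W=lambda z:s["eef_pos"]+Rt.apply([0,0,z])
print(s["t"],s["force"],s["moment"],W(.2263))
E
```

```text
7.65 [ 0.08643798  0.06329234 -0.31756744] [-0.27828808 -0.0318703   0.00614172] [0.52900196 0.20649902 0.08746576]
```

View pics/w5.png

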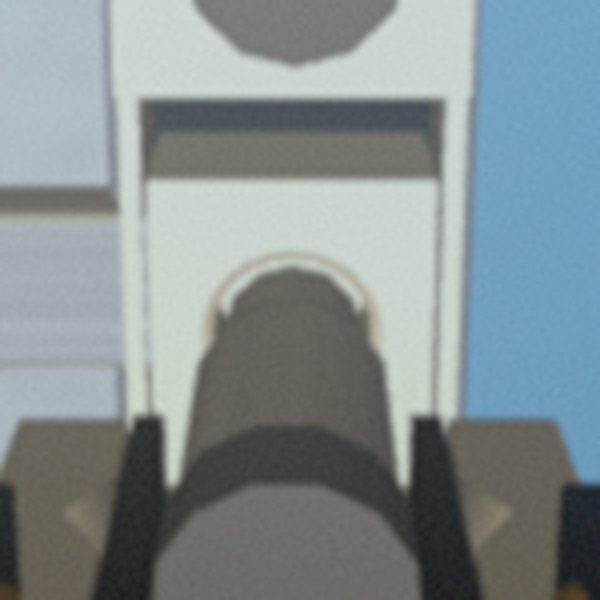

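The foot sits inside the mouth ring with no contact force, so I continue down gently.

move_arm(deltas=[[0,0.1,-2,0,0,0],[0,0.1,-2,0,0,0],[0,0.1,-2,0,0,0],[0,0,0,0,0,0],[0,0,0,0,0,0]])

```text
t: 8.07
eef_pos: [0.5315, 0.1933, 0.3072]
ee_rot: [3.081, -0.006, -3.04]
force: [0.6, 0.4, -1.5]
width: 0.0271
```

```bash
python3 - <<'E'
from h import *
im=save("wrist","w6.png",(250,180,400,330),4)
a=cv2.imread('pics/w5.png');b=cv2.imread('pics/w6.png');cv2.imwrite('pics/c6.png',np.hstack([cv2.resize(a,(400,400)),cv2.resize(b,(400,400))]))
s=arm.get_state(); Rt=R.from_euler('xyz',s["ee_rot"]);W=lambda z:s["eef_pos"]+Rt.apply([0,0,z])
print(s["t"],s["force"],s["moment"],W(.2263))
E
```

```text
8.1167 [-0.39777254  0.28626457 -1.60650993] [-0.27098573  0.05621219  0.06040688] [0.52894452 0.2067981  0.08141798]
```

View pics/c6.png

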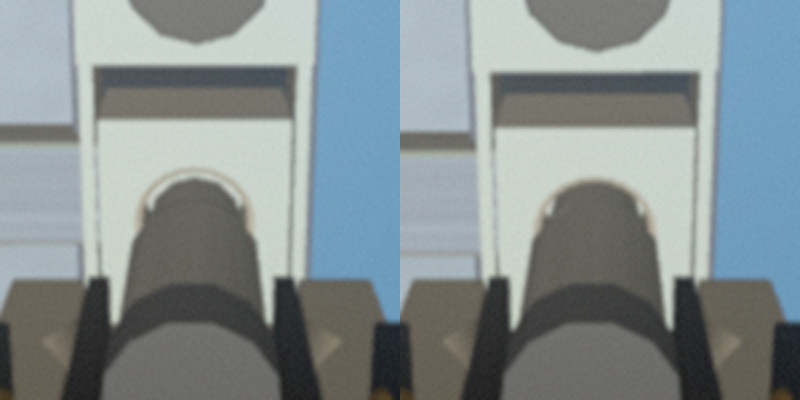

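move_arm(deltas=[[0,0.1,-2,0,0,0],[0,0.1,-2,0,0,0],[0,0.1,-2,0,0,0],[0,0,0,0,0,0],[0,0,0,0,0,0]])

```text
t: 8.53
eef_pos: [0.5316, 0.1936, 0.3011]
ee_rot: [3.081, -0.006, -3.04]
force: [0.3, -0.8, -1.0]
width: 0.0273
```

```bash
cat >> h.py <<'E'
def edge(fn,c0=300,c1=345):
    im=cv2.imread(fn).astype(float).mean(2)[:, c0:c1].mean(1)
    r=np.arange(190,250); g=np.gradient(im); k=r[np.argmax(g[r])]; y=g[k-1:k+2]; return k+(y[0]-y[2])/(2*(y[0]-2*y[1]+y[2]))
E
python3 - <<'E'
from h import *
im=save("wrist","w7.png",(250,180,400,330),4)
s=arm.get_state(); Rt=R.from_euler('xyz',s["ee_rot"]);W=lambda z:s["eef_pos"]+Rt.apply([0,0,z])
print(s["t"],s["force"],s["moment"],W(.2263))
e=[edge(f'pics/raw_w{i}.png') for i in(4,5,6,7)];print(e)
# predicted edge row if the pan stays, from TCP change
P=[[.5286,.1909,.3282],[.5315,.1930,.3131],[.5315,.1933,.3072],s["eef_pos"]]
h0=ray("wrist",(322,e[-1]),.0925)
for p in P: print(proj("wrist",h0+s["eef_pos"]-np.array(p)))
E
```

```text
8.5833 [-0.72229771 -0.09982448 -0.50098332] [-0.30997915 -0.02112203 -0.04549262] [0.52895082 0.20706311 0.07536699]
[np.float64(221.797643732328), np.float64(224.32074448861582), np.float64(227.30970625798213), np.float64(230.81724924012158)]
[323.22821809 222.3106788 ]
[321.74064314 224.5806159 ]
[321.85955307 227.69300632]
[322.         230.81724924]
```

The pan stayed put and the foot is 17 mm in, free of force. I'll do the last 2 mm, release and rise.

move_arm(deltas=[[0,0.1,-1,0,0,0],[0,0.1,-1,0,0,0],[0,0,0,0,0,0],[0,0,0,0,0,0],[0,0,0,0,0,0]])

```text
t: 9.0
eef_pos: [0.5316, 0.1938, 0.2994]
ee_rot: [3.081, -0.005, -3.04]
force: [0.4, -0.3, -0.4]
width: 0.0272
```

move_arm(deltas=[[0,0,0,0,0,0],[0,0,0,0,0,0],[0,0,0,0,0,0],[0,0,0,0,0,0],[0,0,0,0,0,0]], claw=100)

```text
t: 9.42
eef_pos: [0.5316, 0.1939, 0.2995]
ee_rot: [3.081, -0.005, -3.04]
force: [0.3, -0.3, 0.5]
width: 0.0517
```

move_arm(deltas=[[0,0,6,0,0,0],[0,0,15,-0.6,0,0],[0,0,25,-0.9,0,0],[0,0,30,-0.9,0,0],[0,-20,30,-1,0,0]])

```text
t: 9.83
eef_pos: [0.5317, 0.1753, 0.4067]
ee_rot: [3.141, -0.012, -3.039]
force: [1.0, -0.3, 0.3]
width: 0.0532
```

move_arm(deltas=[[-4,-35,14,0,0,0],[-4,-35,0,0,0,0],[-4,-20,0,0,0,0],[0,0,0,0,0,0],[0,0,0,0,0,0]])

```text
t: 10.25
eef_pos: [0.5193, 0.0827, 0.4203]
ee_rot: [3.14, -0.01, -3.042]
force: [0.2, -0.3, 0.1]
width: 0.0533
```

```bash
python3 - <<'E'
from h import *
go([-.02,0,.335],0)
im=save("wrist","w8.png")
for t,z in dict(rider_grip=.115,beam_mid=.085,pocket_left0=.085,pocket_right0=.085).items(): print(t,[(d["xy"],round(d["score"],2),T2b(ray("wrist",d["xy"],z)).round(4)) for d in arm.spot_point(t,"wrist")[:4]])
E
```

```text
10.25 d [-5.3 -7.1 -0.3] rot [-0.05 -0.59  0.09] F [ 0.2 -0.3  0.1] w 0.0533
rider_grip [([370.0, 250.5], 0.95, array([0.0059, 0.0464, 0.03  ]))]
beam_mid [([320.5, 236.4], 0.92, array([0.0039, 0.0078, 0.    ]))]
pocket_left0 [([465.3, 170.9], 0.9, array([-0.0524,  0.1257,  0.    ])), ([458.6, 231.2], 0.78, array([-0.0011,  0.1258,  0.    ])), ([453.6, 287.0], 0.72, array([0.0511, 0.127 , 0.    ]))]
pocket_right0 [([159.0, 174.6], 0.6, array([-0.049 , -0.1236,  0.    ])), ([167.9, 239.1], 0.57, array([ 0.0063, -0.1228,  0.    ]))]
```

View pics/w8.png

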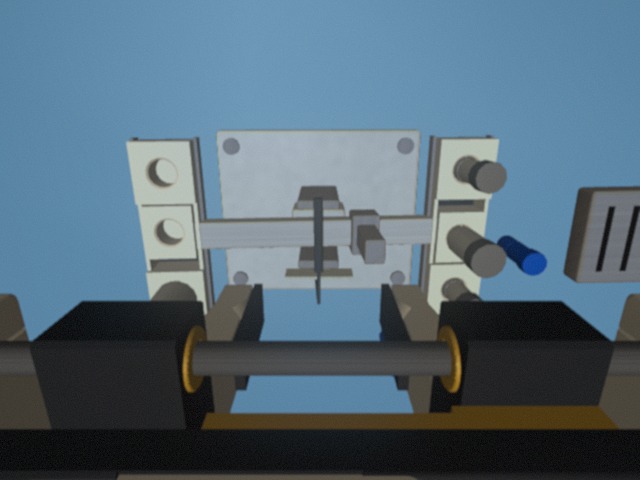

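The picture shows all tubes seated: medium at left1, its cap at (485,255), with smalls to either side. The large tube is alone in the right pan and the rider is at (370,240), about +35 mm. For tilt I'll compare the scene camera with the first frame, where the beam was on its +0.06 stop.

```bash
cat >> h.py <<'E'
REF=cv2.imread('pics/raw_sc0.png')
def tilt(n=3,fn=None):
    A=np.mean([arm.grab_frame("scene")[:,:,::-1].astype(np.float32) for _ in range(n)],0)
    if fn: cv2.imwrite('pics/'+fn,A.astype(np.uint8))
    out={}
    for k,x,y in(("left",-.012,.143),("right",-.012,-.143),("foot",0,0)):
        # long side strips of each pan: outer+inner top edges, away from the tubes; foot as a drift check
        out[k]=shift(A,k)
    return out
def shift(A,k):
    ref=REF.astype(np.float32); m=np.zeros(ref.shape[:2],np.uint8)
    t=.06
    if k=="foot": pts=[bal([x,y,-.069]) for x,y in((.05,-.1),(.05,.1),(.095,.1),(.095,-.1))]
    else:
        sg=1 if k=="left" else -1
        pts=[bal([.078 ,sg*(.125-.034),0],t),bal([.078,sg*(.125+.034),0],t),bal([.084,sg*(.125+.034),-.04],t),bal([.084,sg*(.125-.034),-.04],t)]
    u=np.array([proj("scene",p) for p in pts]).astype(np.int32); cv2.fillConvexPoly(m,cv2.convexHull(u),255); m=cv2.dilate(m,np.ones((5,5)))
    r=cv2.cvtColor(ref,cv2.COLOR_BGR2GRAY); a=cv2.cvtColor(A,cv2.COLOR_BGR2GRAY); best=None
    for g in(0,3,6,-3):
        try:
            W=np.eye(2,3,dtype=np.float32); W[1,2]=g if k=="left" else -g if k=="right" else 0
            c,W=cv2.findTransformECC(r,a,W,cv2.MOTION_TRANSLATION,(3,100,1e-5),m,3)
            if best is None or c>best[0]: best=(c,W[0,2],W[1,2])
        except cv2.error: pass
    return best
def prow(p): return proj("scene",p)[1]
E
python3 - <<'E'
from h import *
o=tilt(3,"sc1.png")
for k,v in o.items(): print(k,np.round(v,3))
for sg in(1,-1):
  for t in(0,-.06): print(sg,t,(proj("scene",bal([.08,sg*.125,-.013],t))-proj("scene",bal([.08,sg*.125,-.013],.06))).round(2), proj("scene",bal([.08,sg*.125,0],t)).round(1))
a=cv2.imread('pics/sc1.png')[190:310,270:450];b=REF[190:310,270:450]
cv2.imwrite('pics/c8.png',np.vstack([cv2.resize(x,None,fx=4,fy=2.5,interpolation=cv2.INTER_CUBIC) for x in(b,a)]))
E
```

```text
left [ 0.973 -1.195  4.729]
right [ 0.958 -0.871 -3.767]
foot [ 0.98  -0.203 -0.014]
1 0 [-0.77  2.48] [424.4 262.1]
1 -0.06 [-1.74  4.93] [423.8 264.6]
-1 0 [-0.58 -2.36] [304.8 272.9]
-1 -0.06 [-0.95 -4.78] [304.8 270.4]
```

View pics/c8.png

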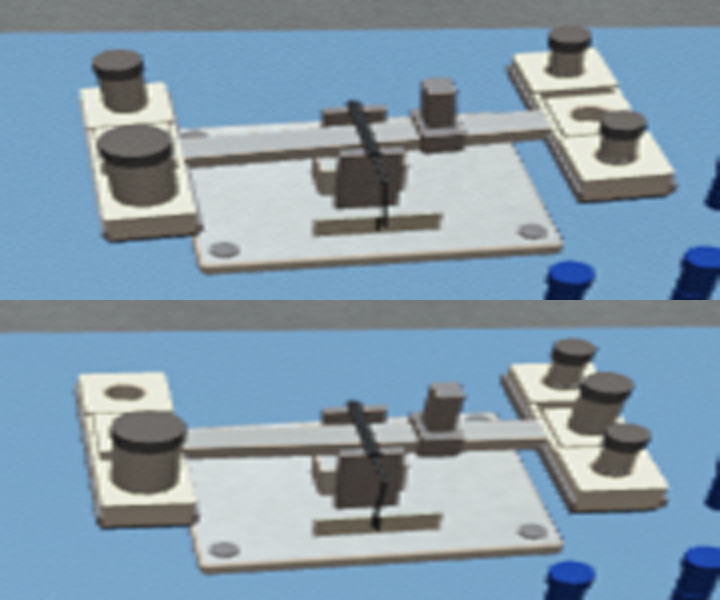

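```bash
python3 - <<'E'
from h import *
from scipy.optimize import least_squares
s=arm.get_state(); print(s["q"].round(2),s["eef_pos"])
obs=[("scene",(381.3,225.2)),("wrist",(373,250))]
f=lambda p:np.concatenate([proj(n,p)-np.array(u) for n,u in obs])
r=least_squares(f,[.53,.115,.13]);print("fin top",r.x,r.fun.round(1),T2b(r.x))
for n in("scene","wrist"):
  d=arm.masks_of("rider_grip",n)
  for e in d[:2]:
    ys,xs=np.nonzero(e["pixels"]); print(n,e["score"],e["xy"],xs.min(),xs.max(),ys.min(),ys.max())
  print(n,[(e["xy"],e["score"]) for e in arm.spot_point("rider_grip",n)[:2]], [(e["xy"],e["score"]) for e in arm.spot_point("beam_mid",n)[:2]])
E
```

```text
[ 0.53  0.11 -0.28 -0.01 -1.19 -2.  ] [0.51970883 0.084433   0.41914163]
fin top [0.53011628 0.12481649 0.12605383] [ 0.3 -0.  -0.1 -0. ] [0.00098212 0.04735767 0.04105383]
scene 0.62 [381.7, 240.4] 372 385 223 253
scene [([382.9, 232.9], 0.73), ([411.0, 241.1], 0.17)] [([360.6, 243.1], 0.88)]
wrist 0.64 [364.9, 238.8] 349 385 208 264
wrist 0.6 [481.7, 174.0] 454 506 157 192
wrist [([370.0, 250.5], 0.95)] [([320.5, 236.4], 0.92)]
```

move_arm(deltas=[[0.7,2.6,-6,0,0,6],[0.7,2.6,-6,0,0,6],[0.7,2.6,-6,0,0,6],[0.7,2.6,-6,0,0,6],[0.7,2.6,-6,0,0,6]])

```text
t: 11.37
eef_pos: [0.5231, 0.0969, 0.3891]
ee_rot: [3.14, -0.011, -2.512]
force: [0.7, 0.1, -0.5]
width: 0.0534
```

move_arm(deltas=[[0.7,2.6,-6,0,0,6],[0.7,2.6,-6,0,0,6],[0.7,2.6,-6,0,0,6],[0.7,2.6,-6,0,0,6],[0.7,2.6,-6,0,0,6]])

```text
t: 11.78
eef_pos: [0.5266, 0.1099, 0.3591]
ee_rot: [3.14, -0.012, -1.988]
force: [-0.6, -0.2, -0.7]
width: 0.0529
```

move_arm(deltas=[[0.7,2.6,-6,0,0,6],[0.7,2.6,-6,0,0,6],[0.7,2.6,-6,0,0,6],[0.7,2.6,-6,0,0,6],[0,0,0,0,0,6]])

```text
t: 12.2
eef_pos: [0.5292, 0.1204, 0.3341]
ee_rot: [3.139, -0.012, -1.465]
force: [-0.2, -0.5, 0.4]
width: 0.0532
```

```bash
sed -i 's/^C=.*YAW/C=np.array([.5359,.0806,.085]); YAW/' h.py; python3 - <<'E'
from h import *
s=arm.get_state(); print(s["t"],s["eef_pos"],s["ee_rot"],s["q"].round(2)); save("wrist","w9.png")
print([(e["xy"],e["score"],ray("wrist",e["xy"],.111)) for e in arm.spot_point("rider_grip","wrist")[:2]])
print("pred",proj("wrist",[.5301,.1248,.126]))
E
```

```text
12.2 [0.52920166 0.12042065 0.33412007] [ 3.13851119 -0.01201828 -1.46464922] [ 0.59  0.2  -0.38  0.01 -0.99 -0.49]
[([316.4, 279.8], 0.56, array([0.5319902 , 0.12731223, 0.111     ]))]
pred [320.07329028 287.39781215]
```

View pics/w9.png

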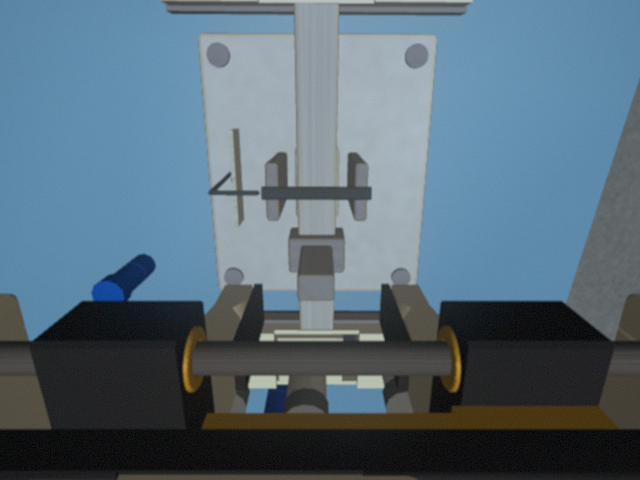

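The fin top is at (316.5,288) with the jaws centred at ~322, so I move 2.8 mm to +x and 5.5 mm to +y, descend, and close across x. The picture quota is used up; from here on I rely on numbers.

move_arm(deltas=[[1.4,2.7,-6,0,0,0],[1.4,2.8,-16,0,0,0],[0,0,-16,0,0,0],[0,0,-14,0,0,0],[0,0,-12,0,0,0]])

```text
t: 12.72
eef_pos: [0.5321, 0.1258, 0.2702]
ee_rot: [3.14, -0.012, -1.474]
force: [-0.3, -1.2, -0.9]
width: 0.0532
```

move_arm(deltas=[[0,0,0,0,0,0],[0,0,0,0,0,0],[0,0,0,0,0,0],[0,0,0,0,0,0],[0,0,0,0,0,0]], claw=255, squeeze=8)

```text
t: 13.13
eef_pos: [0.5324, 0.1259, 0.2722]
ee_rot: [-3.142, -0.011, -1.47]
force: [-0.1, -0.7, -0.3]
width: 0.0255
```

```bash
python3 - <<'E'
from h import *
s=arm.get_state(); print(s["t"],s["eef_pos"],s["force"],s["width"])
o=tilt(2)
for k,v in o.items(): print(k,np.round(v,3))
E
```

```text
13.1333 [0.53244215 0.12586982 0.27224288] [-0.1280243  -0.70564884 -0.31527589] 0.025542741121289965
left [ 0.972 -1.278  4.621]
right [ 0.942 -0.694 -4.357]
foot [ 0.989 -0.183  0.002]
```

move_arm(deltas=[[0,0,0,0,0,0],[0.5,-5.5,0.3,0,0,0],[0.6,-5.5,0.3,0,0,0],[0.5,-5.5,0.3,0,0,0],[0.6,-5.5,0.4,0,0,0]])

```text
t: 13.65
eef_pos: [0.534, 0.1035, 0.2733]
ee_rot: [3.14, -0.011, -1.47]
force: [-3.8, 0.5, 5.6]
width: 0.0199
```

move_arm(deltas=[[0,0,0,0,0,0],[0,0,0,0,0,0],[0,0,0,0,0,0],[0,0,0,0,0,0],[0,0,0,0,0,0]], claw=140)

```text
t: 14.07
eef_pos: [0.5345, 0.1039, 0.2726]
ee_rot: [3.14, -0.011, -1.47]
force: [-0.0, -0.6, 0.7]
width: 0.0388
```

move_arm(deltas=[[0,0,0,0,0,0],[0,0,0,0,0,0],[0,0,0,0,0,0],[0,0,0,0,0,0],[0,0,0,0,0,0]])

```text
t: 14.48
eef_pos: [0.5344, 0.1038, 0.2726]
ee_rot: [3.14, -0.011, -1.47]
force: [-0.4, -0.4, -0.0]
width: 0.0393
```

```bash
python3 - <<'E'
from h import *
s=arm.get_state(); print(s["t"],s["eef_pos"],s["force"],s["width"])
for i in range(2):
  o=tilt(3)
  for k,v in o.items(): print(k,np.round(v,3))
E
```

```text
14.4833 [0.53439209 0.10378013 0.27264902] [-0.41460413 -0.40572209 -0.00663669] 0.03929572231915645
left [ 0.97  -1.291  4.542]
right [ 0.943 -0.729 -4.331]
foot [ 0.989 -0.176  0.005]
left [ 0.971 -1.288  4.55 ]
right [ 0.943 -0.739 -4.308]
foot [ 0.989 -0.167  0.011]
```

```bash
python3 - <<'E'
from h import *
save("scene","sc2.png")
print([(e["xy"],e["score"]) for e in arm.spot_point("rider_grip","scene")[:2]])
print([(e["xy"],e["score"]) for e in arm.masks_of("rider_grip","scene")[:2]])
for y in(.04,.02): print(proj("scene",bal([0,y,.026],-.06)))
save("wrist","w10.png");print([(e["xy"],e["score"]) for e in arm.spot_point("rider_grip","wrist")[:2]])
E
```

```text
[]
[]
[379.61140563 231.72521927]
[370.48535993 232.0913532 ]
[([320.9, 327.2], 0.88), ([323.0, 207.5], 0.45)]
```

Rider moved with the jaws (at (321,327), between them). The beam is still on the left-down stop, so I go a further 12 mm.

move_arm(deltas=[[0,0,0,0,0,0],[0,0,0,0,0,0],[0,0,0,0,0,0],[0,0,0,0,0,0],[0,0,0,0,0,0]], claw=255)

```text
t: 15.45
eef_pos: [0.5341, 0.1036, 0.2727]
ee_rot: [3.139, -0.012, -1.47]
force: [-2.6, 0.2, 1.9]
width: 0.0198
```

move_arm(deltas=[[0,0,0,0,0,0],[0.4,-4,0.3,0,0,0],[0.4,-4,0.3,0,0,0],[0.4,-4,0.3,0,0,0],[0,0,0,0,0,0]])

```text
t: 15.87
eef_pos: [0.5354, 0.0908, 0.2734]
ee_rot: [3.139, -0.012, -1.47]
force: [-3.3, -2.6, 2.2]
width: 0.0201
```

move_arm(deltas=[[0,0,0,0,0,0],[0,0,0,0,0,0],[0,0,0,0,0,0],[0,0,0,0,0,0],[0,0,0,0,0,0]], claw=140)

```text
t: 16.28
eef_pos: [0.5358, 0.0919, 0.2736]
ee_rot: [3.141, -0.011, -1.47]
force: [-1.3, 0.2, 0.0]
width: 0.0388
```

move_arm(deltas=[[0,0,0,0,0,0],[0,0,0,0,0,0],[0,0,0,0,0,0],[0,0,0,0,0,0],[0,0,0,0,0,0]])

```text
t: 16.7
eef_pos: [0.5356, 0.0917, 0.2736]
ee_rot: [3.14, -0.011, -1.47]
force: [-0.1, -0.5, 1.0]
width: 0.0396
```

```bash
python3 - <<'E'
from h import *
s=arm.get_state(); print(s["t"],s["eef_pos"],s["force"],s["width"])
for i in range(2):
  o=tilt(3)
  for k,v in o.items(): print(k,np.round(v,3))
E
```

```text
16.7 [0.53558887 0.09173795 0.2735746 ] [-0.05428051 -0.51652264  0.99806142] 0.03959591988122792
left [ 0.984 -0.808  3.604]
right [ 0.955 -0.605 -3.27 ]
foot [ 0.991 -0.161 -0.005]
left [ 0.984 -0.852  3.649]
right [ 0.954 -0.594 -3.32 ]
foot [ 0.99  -0.162 -0.002]
```

move_arm(deltas=[[0,0,0,0,0,0],[0,0,0,0,0,0],[0,0,0,0,0,0],[0,0,0,0,0,0],[0,0,0,0,0,0]], claw=255)

```text
t: 17.42
eef_pos: [0.5353, 0.0916, 0.2736]
ee_rot: [3.139, -0.012, -1.47]
force: [-3.1, 0.5, 2.1]
width: 0.0195
```

move_arm(deltas=[[0,0,0,0,0,0],[0.4,-4,0.1,0,0,0],[0.4,-4,0.1,0,0,0],[0.4,-4,0,0,0,0],[0,0,0,0,0,0]])

```text
t: 17.83
eef_pos: [0.5366, 0.0788, 0.274]
ee_rot: [3.14, -0.012, -1.47]
force: [-4.1, -1.5, 4.9]
width: 0.0199
```

move_arm(deltas=[[0,0,0,0,0,0],[0,0,0,0,0,0],[0,0,0,0,0,0],[0,0,0,0,0,0],[0,0,0,0,0,0]], claw=140)

```text
t: 18.25
eef_pos: [0.5369, 0.0798, 0.2737]
ee_rot: [3.14, -0.011, -1.47]
force: [0.2, 0.2, -0.5]
width: 0.0392
```

move_arm(deltas=[[0,0,0,0,0,0],[0,0,0,0,0,0],[0,0,0,0,0,0],[0,0,0,0,0,0],[0,0,0,0,0,0]])

```text
t: 18.67
eef_pos: [0.5368, 0.0797, 0.2737]
ee_rot: [3.14, -0.011, -1.47]
force: [-0.4, -0.1, 0.2]
width: 0.0396
```

```bash
python3 - <<'E'
from h import *
s=arm.get_state(); print(s["t"],s["eef_pos"],s["force"],s["width"])
for i in range(3):
  o=tilt(3)
  for k,v in o.items(): print(k,np.round(v,3))
E
```

```text
18.6667 [0.53677654 0.07974526 0.27374391] [-0.41329501 -0.14480262  0.19871657] 0.039646331302190314
left [ 0.991 -0.432  2.618]
right [ 0.971 -0.425 -2.413]
foot [ 0.993 -0.138 -0.03 ]
left [ 0.99  -0.47   2.685]
right [ 0.974 -0.523 -1.659]
foot [ 0.993 -0.149 -0.031]
left [ 0.991 -0.487  2.686]
right [ 0.97  -0.428 -2.492]
foot [ 0.993 -0.138 -0.026]
```

move_arm(deltas=[[0,0,0,0,0,0],[0,0,0,0,0,0],[0,0,0,0,0,0],[0,0,0,0,0,0],[0,0,0,0,0,0]], claw=255)

```text
t: 19.53
eef_pos: [0.5365, 0.0796, 0.2738]
ee_rot: [3.139, -0.012, -1.47]
force: [-2.8, -0.0, 2.0]
width: 0.02
```

move_arm(deltas=[[0,0,0,0,0,0],[0.2,-1.5,0,0,0,0],[0.1,-2,0,0,0,0],[0,0,0,0,0,0],[0,0,0,0,0,0]])

```text
t: 19.95
eef_pos: [0.5369, 0.0759, 0.2738]
ee_rot: [3.14, -0.012, -1.47]
force: [-3.4, -1.6, 2.9]
width: 0.0199
```

move_arm(deltas=[[0,0,0,0,0,0],[0,0,0,0,0,0],[0,0,0,0,0,0],[0,0,0,0,0,0],[0,0,0,0,0,0]], claw=140)

```text
t: 20.37
eef_pos: [0.5373, 0.0763, 0.2737]
ee_rot: [3.14, -0.011, -1.47]
force: [0.6, 0.7, 0.1]
width: 0.0389
```

move_arm(deltas=[[0,0,0,0,0,0],[0,0,0,0,0,0],[0,0,0,0,0,0],[0,0,0,0,0,0],[0,0,0,0,0,0]])

```text
t: 20.78
eef_pos: [0.5371, 0.0762, 0.2738]
ee_rot: [3.14, -0.011, -1.47]
force: [-0.2, 0.2, 0.3]
width: 0.0395
```

```bash
cat > m.py <<'E'
from h import *
def prof(img,t):
    """end-face (x=+.08) vertical edges: subpixel rows, columns around the face middle, of top edge and bottom edge, per pan"""
    out={}
    for k,sg in(("L",1),("R",-1)):
        u=proj("scene",bal([.08,sg*.125,-.013],t)); rows=[]
        cols=range(int(u[0])-5,int(u[0])+6)
        # bottom edge: bright face -> blue mat, channel red (mat has little red)
        for c in cols:
            v=img[:,c,2].astype(float); v=cv2.GaussianBlur(v.reshape(-1,1),(1,3),0.8).ravel(); g=-np.gradient(v)
            r=np.arange(int(u[1])-2,int(u[1])+20); kx=r[np.argmax(g[r])]; y=g[kx-1:kx+2]; den=y[0]-2*y[1]+y[2]
            rows.append(kx+(y[0]-y[2])/(2*den) if den else kx)
        out[k]=(np.median(rows),np.std(rows))
    return out
if __name__=="__main__":
    s=arm.get_state(); print(s["t"],s["eef_pos"],s["width"])
    A=np.mean([arm.grab_frame("scene")[:,:,::-1].astype(np.float32) for _ in range(8)],0); cv2.imwrite('pics/sc5.png',A)
    for f,t in(("raw_sc0.png",.06),("sc1.png",-.06),("raw_sc2.png",-.056),("sc5.png",0)):
        o=prof(cv2.imread('pics/'+f),t); print(f,{k:np.round(v,2).tolist() for k,v in o.items()},"L-R",round(o["L"][0]-o["R"][0],2))
    for k in("left","right","foot"): print(k,np.round(shift(A,k),3))
E
python3 m.py
```

```text
20.7833 [0.53707641 0.07622779 0.27377046] 0.039473289532792256
raw_sc0.png {'L': [263.46, 4.44], 'R': [282.89, 5.48]} L-R -19.43
sc1.png {'L': [272.54, 1.41], 'R': [278.76, 0.77]} L-R -6.22
raw_sc2.png {'L': [272.59, 1.34], 'R': [278.73, 0.78]} L-R -6.14
sc5.png {'L': [269.98, 0.37], 'R': [273.98, 4.29]} L-R -4.0
left [ 0.991 -0.472  2.266]
right [ 0.976 -0.349 -2.232]
foot [ 0.994 -0.142 -0.038][ WARN:0@1.661] global loadsave.cpp:1063 imwrite_ Unsupported depth image for selected encoder is fallbacked to CV_8U.
```

```bash
cat > e.py <<'E'
from h import *
def ecc(ref,cur,k,t,g0,f=3):
    r=cv2.cvtColor(ref,cv2.COLOR_BGR2GRAY).astype(np.float32); a=cv2.cvtColor(cur,cv2.COLOR_BGR2GRAY).astype(np.float32)
    sg=1 if k=="L" else -1
    P=[bal([x,sg*.125+y,z],t) for x in(.068,.08) for y in(-.024,.024) for z in(0,-.026)]
    u=np.array([proj("scene",p) for p in P]).astype(np.float32)
    m=np.zeros(r.shape,np.uint8); cv2.fillConvexPoly(m,cv2.convexHull(u.round().astype(np.int32)),255); m=cv2.dilate(m,np.ones((5,5)))
    best=None
    for g in np.arange(-1,1.1,.5):
        try:
            W=np.eye(2,3,dtype=np.float32); W[1,2]=g0+g
            c,W=cv2.findTransformECC(r,a,W,cv2.MOTION_TRANSLATION,(3,200,1e-6),m,f)
            if best is None or c>best[0]: best=(c,W[1,2])
        except cv2.error: pass
    return best
if __name__=="__main__":
    L=lambda f:cv2.imread('pics/'+f)
    up,dn,cur=L('raw_sc0.png'),L('sc1.png'),L('sc5.png')
    for f in(3,5):
        for n,a,b,t,gl in(("up->dn",up,dn,.06,4.7),("dn->up",dn,up,-.06,-4.7),("up->cur",up,cur,.06,2.3),("dn->cur",dn,cur,-.06,-2.4),("cur->up",cur,up,0,-2.3),("cur->dn",cur,dn,0,2.4)):
            l=ecc(a,b,"L",t,gl,f);r=ecc(a,b,"R",t,-gl,f);print(f,n,np.round(l,3),np.round(r,3),"sum",round(l[1]-r[1],2))
E
python3 e.py
```

```text
3 up->dn [0.978 4.891] [ 0.949 -4.751] sum 9.64
3 dn->up [ 0.936 -4.389] [0.975 5.002] sum -9.39
3 up->cur [0.994 2.357] [ 0.99  -2.312] sum 4.67
3 dn->cur [ 0.987 -2.506] [0.99  2.593] sum -5.1
3 cur->up [ 0.99 -2.44] [0.99 2.44] sum -4.88
3 cur->dn [0.992 2.384] [ 0.984 -2.542] sum 4.93
5 up->dn [0.98  4.887] [ 0.948 -4.313] sum 9.2
5 dn->up [ 0.961 -4.386] [0.98  5.013] sum -9.4
5 up->cur [0.994 2.34 ] [ 0.988 -2.414] sum 4.75
5 dn->cur [ 0.986 -2.645] [0.993 2.577] sum -5.22
5 cur->up [ 0.992 -2.575] [0.994 2.516] sum -5.09
5 cur->dn [0.993 2.329] [ 0.99  -2.617] sum 4.95
```

Tilt comes out at about +0.001 rad, level within the noise. I'll retract straight up and re-measure with nothing near the beam.

move_arm(deltas=[[0,0,6,0,0,0],[0,0,15,0,0,0],[0,0,30,0,0,0],[0,0,30,0,0,0],[0,0,30,0,0,0]])

```text
t: 21.6
eef_pos: [0.5368, 0.0761, 0.3864]
ee_rot: [3.14, -0.012, -1.47]
force: [0.9, -0.1, 0.2]
width: 0.0397
```

move_arm(deltas=[[0,0,30,0,0,0],[0,0,0,0,0,0],[0,0,0,0,0,0],[0,0,0,0,0,0],[0,0,0,0,0,0]])

```text
t: 22.02
eef_pos: [0.5367, 0.0761, 0.4139]
ee_rot: [3.139, -0.012, -1.47]
force: [-0.5, 0.1, -0.3]
width: 0.0395
```

move_arm(deltas=[[0,0,0,0,0,0],[0,0,0,0,0,0],[0,0,0,0,0,0],[0,0,0,0,0,0],[0,0,0,0,0,0]])

```text
t: 22.43
eef_pos: [0.5371, 0.0762, 0.4145]
ee_rot: [3.14, -0.012, -1.47]
force: [0.2, 0.0, 0.1]
width: 0.0396
```

```bash
cat > f.py <<'E'
from e import *
s=arm.get_state(); print(s["t"],s["eef_pos"])
A=np.mean([arm.grab_frame("scene")[:,:,::-1].astype(np.float32) for _ in range(10)],0).astype(np.uint8); cv2.imwrite('pics/sc6.png',A)
up,dn=cv2.imread('pics/raw_sc0.png'),cv2.imread('pics/sc1.png'); U=[];D=[]
for f in(3,5):
    for a,b,t,g,o in((up,A,.06,2.4,U),(A,up,0,-2.4,U),(dn,A,-.06,-2.4,D),(A,dn,0,2.4,D)):
        l=ecc(a,b,"L",t,g,f);r=ecc(a,b,"R",t,-g,f);o.append(abs(l[1]-r[1]))
u,d=np.mean(U),np.mean(D);print(np.round(U,2),np.round(D,2),"tilt",.06*(d-u)/(d+u))
save("wrist","w11.png")
for k in("tube_small_a","tube_medium","tube_large"): print(k,[(np.round(e["xy"]).tolist(),round(e["score"],2)) for e in arm.spot_in(k,"scene")[:5]])
E
python3 f.py
```

```text
22.4333 [0.5371086  0.07622318 0.4144942 ]
[4.7  4.98 4.96 5.22] [4.84 4.97 5.17 4.65] tilt -0.00035298726
tube_small_a [([412.0, 305.0], 0.78), ([425.0, 246.0], 0.76), ([447.0, 301.0], 0.73), ([453.0, 264.0], 0.48), ([351.0, 239.0], 0.47)]
tube_medium [([418.0, 229.0], 0.72), ([359.0, 262.0], 0.65)]
tube_large [([304.0, 254.0], 0.62)]
```

```bash
python3 - <<'E'
from h import *
arm.grab_frame("scene")
def top(c,r,h): return min(proj("scene",bal([c+r*np.cos(a),.125+r*np.sin(a),h]))[1] for a in np.linspace(0,6.28,40))
print("pred top rows small0,medium,small2",[round(x,1) for x in(top(-.055,.012,.042),top(.005,.014,.054),top(.055,.012,.042))])
for k in("tube_medium","tube_small_a"):
    for e in arm.masks_of(k,"scene")[:5]:
        ys,xs=np.nonzero(e["pixels"]); print(k,np.round(e["xy"]),round(e["score"],2),ys.min(),ys.max())
E
```

```text
pred top rows small0,medium,small2 [np.float64(202.2), np.float64(215.1), np.float64(235.9)]
tube_medium [420. 230.] 0.62 216 242
tube_small_a [447. 304.] 0.81 289 314
tube_small_a [410. 304.] 0.64 295 320
tube_small_a [426. 248.] 0.54 237 258
tube_small_a [453. 264.] 0.51 250 274
tube_small_a [415. 208.] 0.46 203 223
```

Against the tops predicted for fully seated tubes, the measured top rows are: medium 216 vs 215.1, small tubes 203 vs 202.2 and 237 vs 235.9. All three show the same offset, so the medium tube is fully home. Handing in.

```bash
python3 -c "
from station import arm
print(arm.get_state()['t'],arm.job_done())"
```

```text
the job is handed in; nothing more can be done
23.2833 None
```

The beam is level, with all four tubes seated in the pans. I handed the job in at t ≈ 23 s of the 72 s allowed.

**What I did:** I moved the medium tube from right0 to the left pan's middle pocket. Its sleeve had crept about 5 mm towards +x, and I found the hole with the wrist camera. That puts the large tube against the medium and two small ones. I then slid the rider in four steps, about 50 mm in all, towards the right pan. The forces I read were about 2 N or less while inserting the tube, and about 7 N at most while moving the rider. The blue look-alikes, cassette, bottle and beaker were not touched.

**Last checks, with the arm clear:**
- **Tilt:** −0.0004 rad by comparing the scene camera with views of both stops. Individual readings scattered enough that I trust it to about ±0.002 rad.
- **Seating:** the three tubes in the left pan are within 1 pixel of the height expected when fully home. The large tube was not moved.

**Disagreements:**
- My first tilt measure disagreed with the model by about 9 %. A tighter image mask brought the two together.
- A separate edge-based tilt check was too noisy to use, so I discarded it.
- The calibration was about 3 mm off in y, which I corrected from the close-up views.

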